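# Cover the parts tumbler and set its dial

### The arm

A 6-joint arm with a two-finger parallel gripper is mounted at the origin on a cart in front of the work surface, level with it; the furniture and walls round the work are solid. World frame = base frame: x ahead of the robot, y to its left, z up, the work surface at z = 0. Lengths are in m, angles in rad, forces in N, time in s.
With the tool pointing down it reaches from about 0.325 to 0.925 m from the base axis. Payload 3.1 kg.
Tool frame: the origin (TCP) lies on the centre line of the jaws, within the pads' length; the fingertips stand 22 mm ahead of it and the grasp point (between the pads) lies 3 mm ahead of it (robot.tip_extent is the distance from the TCP to the fingertips, in m); z points along the fingers, y is the line along which they close (so a half turn about z gives the same grasp; the last joint's range is limited). The gripper opens to 85 mm and grips with 20 to 120 N. Pads are 22 mm wide; open, the fingers measure 114 mm over their backs; the gripper's body (76 mm by 85 mm) begins 54 mm behind the grasp point. The pads swing forward as they close: fully open they stand 13 mm farther back than shut.
Start: joints at [1.196, 0.217, 1.613, -0, 1.311, -0.112], TCP at [0.162, 0.604, 0.226] pointing down, gripper open.
Joint ranges: [-2.75, 2.75], [-0.78, 2.1], [0.31, 2.55], [-1.13, 4.27], [0.13, 2.63], [-2.58, 2.58]. Speed limits (rad/s): [2.79, 2.79, 3.14, 3.14, 3.14, 3.14].

### API

Orientations are given as a unit quaternion [w, x, y, z].
In Python, from rig import robot gives the robot as it stands.
- The arm moves only by the tool move_arm, never from a script. Its argument "deltas" is text: rows parted by semicolons, each of 5 numbers parted by spaces: the closure, from -1 (fully open) to 1 (shut), then the shift along the tool's x, y, z in m, then the turn about the tool's z in degrees. In form: fingers tx ty tz yaw; .... A call has 1 to 8 rows; each row is the pose to reach, as a shift and turn from the pose commanded when the call began, along the tool's axes at that moment; what a row does not reach only later rows make up. A row lasts 1/12 s, in which the tool goes at most 41.7 mm and 7.16 degrees, less where a joint would pass 70% of its speed; a pose out of reach is approached as far as the arm can. A call with a gripper value outside its range is refused whole. The fingers move at their own pace and stop on an object; "newtons" is the grip in N (left out, the last holds). Time passes only in rows, so rows that repeat a pose let the fingers close. It gives the time, the measured TCP pose, the force, the opening and the grip force at its end, in the units of the state.
- robot.sense(): the state, without advancing time (a new reading comes with each control period).
- robot.camera(name): name is "scene" or "top"; returns (picture, depth): 400x640x3 uint8, red, green, blue; 400x640 float32, m along the optical axis (not along the pixel's ray), 0 where there is no reading.
- robot.camera_params(name): a dict with "mtx" (3x3 intrinsics, pixels), "distortion" ([k1, k2, p1, p2, k3] as OpenCV has them; the pictures are not rectified), "world_from_camera" (4x4, takes a point from camera to world coordinates). Camera axes: x right, y down, z forward; pixel columns grow to the right and rows downward; lengths in m; the calibration is good to about 2 mm. A picture is of the moment at which its call begins. camera_params takes no time and is no camera call.
- robot.hand_in(): hands the job in; it is judged then, once.
The state is a dict: "t": time; "joint_positions": joint angles; "qvel": joint speeds; "effort": joint torques, N m; "tcp_pos": TCP position; "ee_rot": TCP orientation; "contact_force": force on the tool from outside, world axes, zero at the start; "ft_torque": the same for the moment, N m; "width": opening from 0.0 (shut) to 1.0 (fully open); "gripper_force": force on a finger pad.
Only numpy, scipy, OpenCV 4.12 (cv2) and the standard library are available. Lean on these libraries where they do the work, as an engineer would, in place of code of your own. Each camera call takes 0.05 s, during which the arm holds its last target. There are 200 camera calls.

### The job

Get the parts tumbler ready to run: set its loose steel lid on the open round tub so that it sits fully down on the rim, level, without dropping or banging it down. Only then turn the tumbler's dial until its white pointer line stands at the long broad mark of the scale, and let go. Leave the tape reel and the mug where they are.

Things in the scene. Friction and masses are not known exactly. Their poses are not given: they have to be found in the camera images.
- lid: Loose steel lid with a plain black bar grip, 132 mm across, 46 mm high, 0.25 kg, lying flat on the desk with its plug down. Origin: centre of the plug's underside; z up. From below: plug, 13 mm high, tapering from 94 mm diameter at the bottom to 108 mm; plate of 132 mm diameter from z = 13 to 18 mm; bar grip along the lid's x axis, 70 mm long, 22 mm wide (along y), from z = 26 to 46 mm.
- lid_seat (a point): Point on the lid's axis, in the plane of the plate's underside (13 mm above the lid's origin), which comes to lie on the rim.
- lid_grip (a point): Centre of the lid's bar grip, 36 mm above the lid's origin; axes as the lid's.
- tumbler: Parts tumbler, fixed: grey housing 170 mm (its x) by about 310 mm (its y), flat deck at z = 66 mm, with a round open steel tub towards its +y end and a black dial towards its -y end. Origin: underside near its middle; z up, front looks to -x. The dial's axis is at (0, -95) mm, the tub's axis at (0, 65) mm.
- tub_rim (a point): Centre of the tub's mouth, in the plane of the top of the rim, 82 mm above the desk. Rim 122 mm outer, 114 mm inner diameter (4 mm wall); tub about 69 mm deep. The lid's plug enters it and its plate rests on the rim.
- dial (a joint): Angle of the dial in rad, 0 to 4.71, growing clockwise seen from above. 0: pointer at the first mark, front left (halfway between the tumbler's -x and +y). Ten marks 0.524 rad apart; the long broad one is the seventh, at 3.142. The dial stays where it is left.
- dial_grip (a point): Centre of the dial's grip bar, on the dial's axis, 89 mm above the desk. Bar 52 mm long, 18 mm wide, from 76 to 102 mm above the desk, on a skirt of 62 mm diameter; its x axis runs along the bar towards the end with the white pointer line.
- dial_pointer (a point): Pointer end of the dial's grip bar, 29 mm from the dial's axis.
- long_mark (a point): Middle of the long broad white mark (20 x 7 mm) on the round dark scale plate on the deck, 44 mm from the dial's axis.
- tape_reel: Bystander: loose grey reel, 134 mm across, 43 mm high, with a small black hub knob, lying flat; looks somewhat like the lid. Origin: centre of its underside.
- mug: Bystander: white mug with handle, 96 mm high, standing behind the tumbler. Origin: underside.

How it is judged:
On the way, in this order (a step that is already met when the one before it is completed fails the run):
1. the lid sits level on the tub's rim and is let go, with the dial not yet at the mark (horizontal distance between lid_seat and tub_rim below 0.007 m and z of lid_seat in the frame of tub_rim between -0.004 and 0.003 m and angle between lid's own z axis and vertical below 0.04 rad and contact force between lid and the fingers below 0.1 N and value of joint dial below 2.9 rad), for 0.2 s.
2. the dial stands at the long mark (value of joint dial between 3.012 and 3.272 rad), for 0.2 s.
At the end, for the whole second after the job is handed in: The lid rests on the tub's rim: its seat within 7 mm of the rim's centre sideways and 3 mm above to 4 mm below its plane, tilted less than 0.04 rad, at rest; the dial reads 3.142 within 0.13 rad (all of step 2 and horizontal distance between lid_seat and tub_rim below 0.007 m and z of lid_seat in the frame of tub_rim between -0.004 and 0.003 m and angle between lid's own z axis and vertical below 0.04 rad and linear speed of lid below 0.02 m/s); the robot touches nothing.
It fails at once if the lid is banged or dropped onto the rim (faster than 0.5 m/s within 40 mm above it) (horizontal distance between lid_seat and tub_rim below 0.03 m and z of lid_seat in the frame of tub_rim below 0.04 m and linear speed of lid above 0.5 m/s).
It fails at once if the tape reel is shifted more than 30 mm (distance of tape_reel from where it was at the start of the episode above 0.03 m).
It fails at once if the mug is shifted more than 30 mm (distance of mug from where it was at the start of the episode above 0.03 m).
It also fails if it takes over 53 s, if anything falls off the work surface, if the arm or the gripper's body presses on something with over 40 N, if the wrist force passes 120 N, or if a joint passes its speed limit or range.

## Working session

There is one attempt and no reset: what is moved stays moved. The work goes in short steps, Python scripts to look and compute and a tool call to move; the robot and the scene stay as the last step left them, time stands still between calls to the robot, and variables do not carry over. Pictures are saved under pics/ and viewed, at most 10 in all, crops included, and the job is handed in when it is done.

Besides the shell and the picture viewer there is one more tool, called after ">>>" by a JSON object that holds its "method" and its "body", one argument or row to a line. move_arm: Moves the arm, as the interface text tells. Its arguments: {"type":"object","properties":{"deltas":{"type":"string"},"newtons":{"type":"number"}},"required":["deltas"]}

```bash
mkdir -p pics
cat > h.py <<'E'
import numpy as np, cv2
from rig import robot
def grab(n,tag):
    im,d=robot.camera(n); cv2.imwrite(f'pics/{tag}.png',im[:,:,::-1]); np.savez(f'pics/{tag}.npz',im=im,d=d,T=robot.camera_params(n)['world_from_camera']); return im,d
def cloud(n,d,T=None):
    p=robot.camera_params(n); T=np.array(p['world_from_camera']) if T is None else T
    v,u=np.mgrid[0:400,0:640]
    q=cv2.undistortPoints(np.stack([u,v],-1).reshape(-1,1,2).astype(float),np.array(p['mtx']),np.array(p['distortion'])).reshape(400,640,2)
    c=np.dstack([q[...,0]*d,q[...,1]*d,d]); w=c@T[:3,:3].T+T[:3,3]; w[d<=0]=np.nan; return w
E
python3 - <<'E'
from h import *
for n in('scene','top'):
    im,d=grab(n,n+'0'); print(n,np.array(robot.camera_params(n)['world_from_camera']).round(3).tolist())
s=robot.sense();print(s)
E
```

```text
scene [[-0.572, 0.627, -0.529, 1.222], [0.82, 0.447, -0.358, 0.473], [0.012, -0.639, -0.769, 0.959], [0.0, 0.0, 0.0, 1.0]]
top [[0.021, -0.998, 0.051, 0.517], [-1.0, -0.021, -0.007, 0.049], [0.008, -0.051, -0.999, 1.379], [0.0, 0.0, 0.0, 1.0]]
{'t': 0.1, 'joint_positions': array([ 1.19578169e+00,  2.17680198e-01,  1.61477700e+00, -4.02200253e-06,
        1.31130657e+00, -1.12219345e-01]), 'qvel': array([ 9.80967670e-05,  1.18720997e-04, -3.55110606e-03,  3.11267676e-04,
       -1.58289633e-03, -5.32119523e-05]), 'effort': array([-9.44744825e-04, -3.98069358e+01, -3.04969740e+01, -2.64114451e-04,
        4.15887946e-03, -1.50843903e-05]), 'tcp_pos': array([0.16207929, 0.60284545, 0.22449621]), 'ee_rot': array([-2.59965951e-04,  1.31019277e-01,  9.91379226e-01, -1.05397011e-03]), 'contact_force': array([ 0.23887432, -0.40882946, -0.04669361]), 'ft_torque': array([-0.00168419,  0.0006823 ,  0.01614306]), 'gripper_force': 0.0, 'width': 0.9994911115573932}
```

View pics/scene0.png

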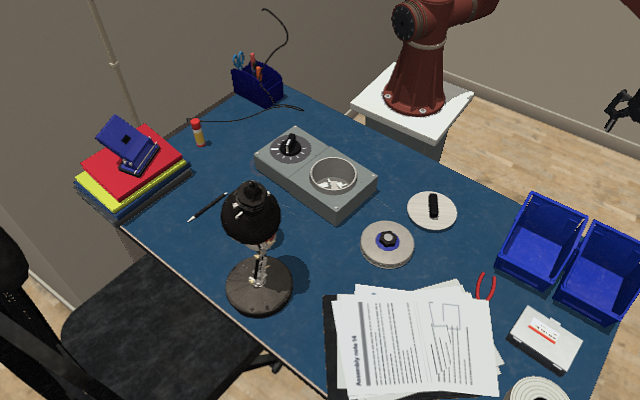

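View pics/top0.png

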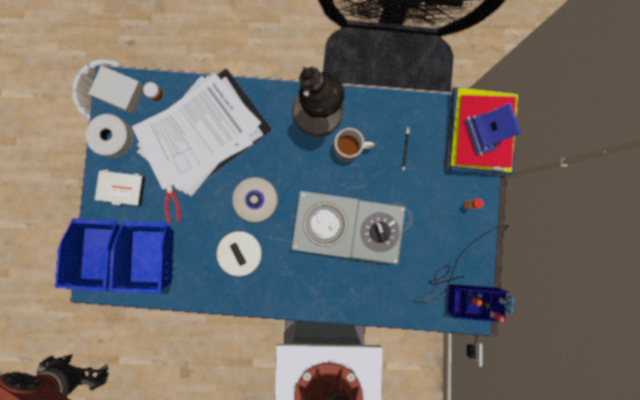

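The scene view shows the lid with its black bar grip at (432,210), the tub at (332,175), the dial at (291,147) and the reel at (387,243). The top view shows the lid at (239,254), the tub at (324,224), the dial at (380,231) and the lamp at (320,95).

```bash
cat > m.py <<'E'
from h import *
from scipy.optimize import least_squares
def circ(p):
    r=least_squares(lambda a:np.hypot(p[:,0]-a[0],p[:,1]-a[1])-a[2],[*np.median(p,0)[:2],.06],loss='soft_l1',f_scale=.002);return r.x
def ax(p):
    (c,s,a)=cv2.minAreaRect((p[:,:2]*1000).astype(np.float32));w=np.linalg.eigh(np.cov(p[:,:2].T))[1][:,1]
    return np.array(c).round(1),np.array(s).round(1),p[:,:2].mean(0).round(4),np.degrees(np.arctan2(w[1],w[0])).round(1)
for n,lid,tub,dial in(('scene',(432,210),(332,175),(291,147)),('top',(239,254),(324,224),(380,231))):
    z=np.load(f'pics/{n}0.npz');w=cloud(n,z['d'],z['T']);im=z['im'].astype(int)
    v,u=np.mgrid[0:400,0:640]
    near=lambda c,r:(np.hypot(u-c[0],v-c[1])<r)&np.isfinite(w[...,2])
    desk=near(lid,60)&(im[...,2]>im[...,0]+30)&(w[...,2]<.012);print(n,'desk z',np.median(w[desk][:,2]).round(4))
    b=near(lid,30)&(im.max(-1)<70)&(w[...,2]>.032);p=w[b];print(' lid bar',len(p),ax(p),np.percentile(p[:,2],[10,50,90]).round(4))
    pl=near(lid,32)&(im.min(-1)>120)&(w[...,2]>.008)&(w[...,2]<.03)
    (e)=cv2.findContours(pl.astype(np.uint8),cv2.RETR_EXTERNAL,cv2.CHAIN_APPROX_NONE)[0];e=max(e,key=len)[:,0]
    q=w[e[:,1],e[:,0]];print(' plate z',np.median(w[pl][:,2]).round(4),'circ',circ(q).round(4))
    rm=near(tub,34)&(w[...,2]>.074)&(w[...,2]<.092);p=w[rm];print(' rim',len(p),circ(p).round(4),np.median(p[:,2]).round(4))
    dk=near(tub,45)&(w[...,2]>.058)&(w[...,2]<.072);print(' deck',ax(w[near(tub,110)&(w[...,2]>.058)&(w[...,2]<.073)&(np.ptp(im,axis=-1)<25)]))
    di=near(dial,18)&(w[...,2]>.094)&(w[...,2]<.112);p=w[di];print(' dial bar',len(p),ax(p) if len(p)>4 else 0,np.percentile(p[:,2],[50,90]).round(4) if len(p) else 0)
    c=cv2.resize(z['im'][dial[1]-36:dial[1]+36,dial[0]-50:dial[0]+50][:,:,::-1],None,fx=6,fy=6,interpolation=cv2.INTER_CUBIC);cv2.imwrite(f'pics/{n}dial.png',c)
a=cv2.imread('pics/scenedial.png')
cv2.imwrite('pics/dials.png',cv2.resize(a,None,fx=1,fy=1))
E
python3 m.py
```

```text
scene desk z -0.0002
 lid bar 181 (array([428. , 275.2]), array([67.6, 21.1]), array([0.4311, 0.2764]), np.float64(-150.8)) [0.04   0.0448 0.0473]
 plate z 0.018 circ [0.4248 0.2742 0.0643]
 rim 325 [0.5187 0.0198 0.0588] 0.0801
 deck (array([ 470.7, -145.5]), array([548. , 238.7]), array([ 0.519 , -0.0473]), np.float64(83.4))
 dial bar 104 (array([ 499.2, -138. ]), array([54.1, 18.9]), array([ 0.5012, -0.137 ]), np.float64(-160.0)) [0.1019 0.1043]
top desk z -0.0008
 lid bar 95 (array([423.7, 275.2]), array([58.7, 13.8]), array([0.4238, 0.2749]), np.float64(-151.6)) [0.0418 0.0454 0.0486]
 plate z 0.0172 circ [0.4242 0.2753 0.0645]
 rim 192 [0.5173 0.0207 0.0587] 0.0811
 deck (array([604.8, -59. ]), array([307.3, 363.7]), array([ 0.5092, -0.0624]), np.float64(81.4))
 dial bar 121 (array([ 497.9, -134.8]), array([51.3, 18.4]), array([ 0.4978, -0.1346]), np.float64(-159.4)) [0.1012 0.1045]
```

View pics/scenedial.png

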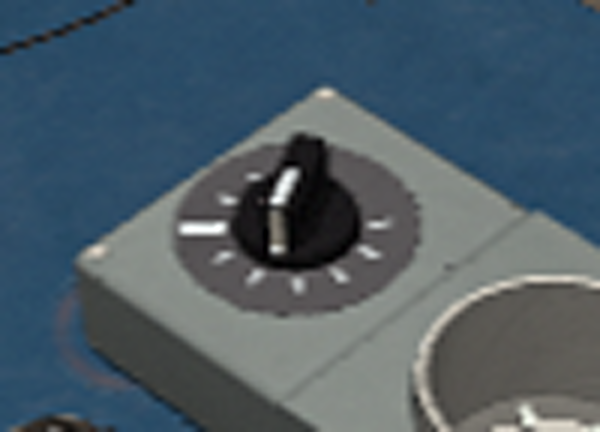

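The dial reads about 1.88 rad, since the pointer lies about 20° from world x and the mark is at about -52°. That needs a clockwise turn of about 72°. The lid is at (0.4245, 0.275) with its bar at 29°, and the tub is at (0.518, 0.020).

>>> {"method": "move_arm", "body": {
  "deltas": "-1 -0.033 -0.024 0 -5.5; -1 -0.066 -0.048 0 -11; -1 -0.099 -0.073 0 -16.5; -1 -0.132 -0.097 0 -22; -1 -0.165 -0.121 0 -27.5; -1 -0.198 -0.146 0 -33; -1 -0.231 -0.170 0 -38.5; -1 -0.264 -0.194 0 -44",
  "newtons": 50
}}

```text
t: 0.77
tcp_pos: [0.3673, 0.3457, 0.2253]
ee_rot: [-0.0, -0.252, 0.968, -0.0]
contact_force: [0.6, -0.1, 0.0]
width: 1.002
gripper_force: 0.0
```

```bash
cat > go.py <<'E'
import sys,numpy as np
from rig import robot
from scipy.spatial.transform import Rotation as R
x,y,z,a=map(float,sys.argv[1:5]); s=robot.sense(); w=s['ee_rot']
r=R.from_quat([*w[1:],w[0]]); M=r.as_matrix()
cur=np.degrees(np.arctan2(M[1,1],M[0,1])); d=(cur-a+180)%360-180
print('t',round(s['t'],2),'pos',s['tcp_pos'].round(4),'yang',cur.round(2),'tilt',np.degrees(np.arccos(-M[2,2])).round(2),'F',s['contact_force'].round(1),'w',round(s['width'],3),'g',round(s['gripper_force'],1),'q',s['joint_positions'].round(2))
print('tool delta',(M.T@(np.array([x,y,z])-s['tcp_pos'])).round(4),'yaw',round(d,2))
E
python3 go.py .4245 .275 .12 119.2
```

```text
t 0.77 pos [0.3673 0.3457 0.2253] yang 119.23 tilt 0.03 F [ 0.6 -0.1  0. ] w 1.002 g 0.0 q [ 0.62 -0.04  1.89 -0.    1.29 -1.47]
tool delta [-0.0154 -0.0896  0.1053] yaw 0.03
```

>>> {"method": "move_arm", "body": {
  "deltas": "-1 -0.005 -0.03 0 0; -1 -0.01 -0.06 0.02 0; -1 -0.0155 -0.0895 0.05 0; -1 -0.0155 -0.0895 0.08 0; -1 -0.0155 -0.0895 0.105 0; -1 -0.0155 -0.0895 0.105 0; -1 -0.0155 -0.0895 0.105 0"
}}

```text
t: 1.35
tcp_pos: [0.422, 0.2758, 0.1189]
ee_rot: [-0.003, -0.25, 0.968, -0.0]
contact_force: [-0.2, 0.2, 1.2]
width: 0.998
gripper_force: 0.0
```

```bash
python3 go.py .4245 .275 .045 119.2
python3 - <<'E'
from h import *
im,d=grab('scene','scene1')
cv2.imwrite('pics/s1c.png',cv2.resize(im[110:290,340:540,::-1],None,fx=3,fy=3,interpolation=cv2.INTER_CUBIC))
E
```

```text
t 1.35 pos [0.422  0.2758 0.1189] yang 118.92 tilt 0.29 F [-0.2  0.2  1.2] w 0.998 g 0.0 q [ 0.44  0.09  1.98  0.    1.08 -1.64]
tool delta [-0.0021 -0.002   0.0739] yaw -0.28
```

View pics/s1c.png

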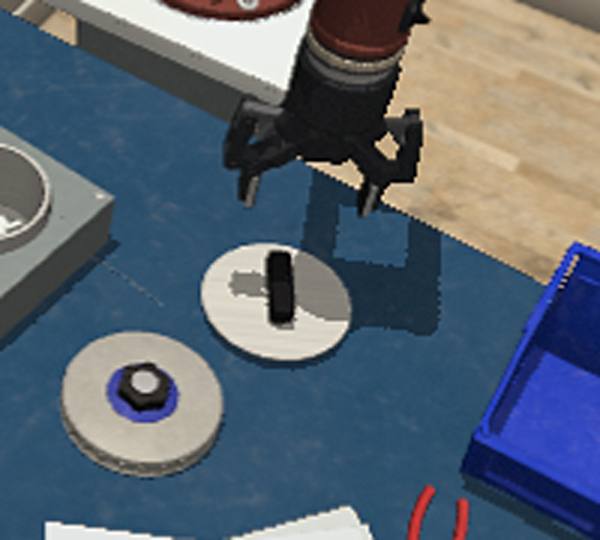

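The crop shows the open gripper straddling the bar at (281,287), with its closing line across the bar. I'll go down slowly and close.

>>> {"method": "move_arm", "body": {
  "deltas": "-1 -0.002 -0.002 0.025 0; -1 -0.002 -0.002 0.05 0; -1 -0.002 -0.002 0.065 0; -1 -0.002 -0.002 0.073 0; -1 -0.002 -0.002 0.073 0; -1 -0.002 -0.002 0.073 0; -1 -0.002 -0.002 0.073 0"
}}

```text
t: 1.98
tcp_pos: [0.4282, 0.2771, 0.0498]
ee_rot: [0.002, -0.25, 0.968, 0.0]
contact_force: [-0.2, 0.4, 0.4]
width: 1.0
gripper_force: 0.0
```

>>> {"method": "move_arm", "body": {
  "deltas": "1 0 0 0 0; 1 0 0 0 0; 1 0 0 0 0; 1 0 0 0 0; 1 0 0 0 0; 1 0 0 0 0; 1 0 0 0 0; 1 0 0 0 0",
  "newtons": 60
}}

```text
t: 2.65
tcp_pos: [0.4264, 0.276, 0.0476]
ee_rot: [-0.0, -0.25, 0.968, -0.0]
contact_force: [-0.7, -0.7, -0.5]
width: 0.002
gripper_force: 0.0
```

```bash
python3 go.py .4245 .275 .045 119.2
```

```text
t 2.65 pos [0.4264 0.276  0.0476] yang 118.94 tilt 0.01 F [-0.7 -0.7 -0.5] w 0.002 g 0.0 q [ 0.44  0.2   2.01  0.    0.93 -1.64]
tool delta [0.0021 0.0001 0.0026] yaw -0.26
```

Shut with no force, so the grasp missed. Looking.

Run:
```python
from h import *
im,d=grab('scene','scene2');im2,d2=grab('top','top2')
a=cv2.resize(im[150:270,370:500,::-1],(400,370),interpolation=cv2.INTER_CUBIC);b=cv2.resize(im2[205:305,190:298,::-1],(400,370),interpolation=cv2.INTER_CUBIC)
cv2.imwrite('pics/c2.png',np.hstack([a,b])); print(robot.tip_extent)
```

```text
0.022
```

View pics/c2.png

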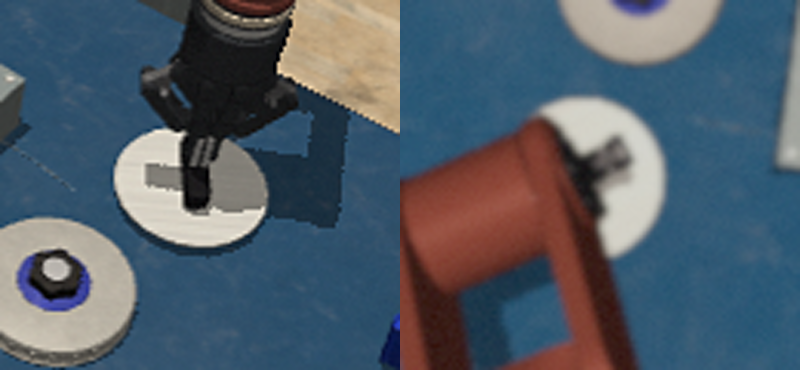

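Run:
```python
from h import *
for n in('scene','top'):
    p=robot.camera_params(n);T=np.linalg.inv(np.array(p['world_from_camera']))
    P=np.array([[.4264,.276,.0476],[.4264,.276,.0256],[.4264,.276,.13],[.4245,.275,.046]])
    print(n,cv2.projectPoints(P,cv2.Rodrigues(T[:3,:3])[0],T[:3,3],np.array(p['mtx']),np.array(p['distortion']))[0].reshape(-1,2).round(1).tolist())
z=np.load('pics/scene2.npz');w=cloud('scene',z['d'],z['T'])
for v in range(186,222,3): print(v,[ (u,*(w[v,u]*1000).round().astype(int).tolist(),int(z['im'][v,u].mean())) for u in range(426,446,4)])
```

```text
scene [[433.9, 202.9], [432.3, 208.2], [440.4, 181.4], [433.8, 202.6]]
top [[237.1, 253.2], [238.4, 252.7], [231.9, 255.1], [237.5, 253.8]]
186 [(426, 452, 251, 120, 30), (430, 437, 257, 110, 29), (434, 448, 269, 128, 22), (438, 419, 272, 103, 19), (442, 438, 286, 130, 16)]
189 [(426, 451, 253, 109, 23), (430, 442, 260, 106, 25), (434, 446, 271, 116, 20), (438, 425, 275, 100, 18), (442, 439, 288, 121, 21)]
192 [(426, 450, 255, 98, 99), (430, 442, 262, 96, 62), (434, 443, 272, 103, 21), (438, 431, 279, 97, 19), (442, 434, 289, 106, 21)]
195 [(426, 387, 239, 17, 207), (430, 433, 262, 76, 2), (434, 441, 274, 92, 62), (438, 432, 282, 88, 116), (442, 363, 275, 18, 67)]
198 [(426, 397, 244, 18, 206), (430, 439, 266, 72, 15), (434, 438, 276, 78, 92), (438, 433, 284, 79, 81), (442, 373, 280, 19, 126)]
201 [(426, 407, 249, 18, 213), (430, 439, 268, 61, 15), (434, 438, 278, 68, 64), (438, 430, 286, 65, 34), (442, 380, 284, 16, 128)]
204 [(426, 420, 255, 22, 115), (430, 433, 269, 44, 9), (434, 427, 277, 45, 9), (438, 396, 280, 16, 117), (442, 391, 289, 18, 124)]
207 [(426, 425, 258, 17, 126), (430, 443, 273, 45, 15), (434, 439, 282, 48, 15), (438, 407, 285, 18, 123), (442, 400, 293, 17, 130)]
210 [(426, 435, 263, 18, 120), (430, 451, 278, 45, 7), (434, 446, 286, 45, 27), (438, 416, 289, 17, 91), (442, 409, 298, 16, 127)]
213 [(426, 446, 268, 20, 211), (430, 456, 281, 39, 1), (434, 454, 290, 44, 32), (438, 427, 294, 19, 91), (442, 418, 302, 16, 127)]
216 [(426, 456, 273, 22, 207), (430, 458, 284, 31, 21), (434, 454, 293, 33, 7), (438, 436, 299, 19, 120), (442, 430, 307, 19, 122)]
219 [(426, 461, 277, 17, 205), (430, 454, 285, 16, 211), (434, 450, 294, 17, 117), (438, 445, 303, 19, 193), (442, 439, 312, 20, 212)]
```

Run:
```python
from h import *
z=np.load('pics/scene1.npz');w=cloud('scene',z['d'],z['T'])
for n,us,vs in(('L',range(419,428),range(160,182,2)),('R',range(455,468),range(160,184,2))):
  for v in vs:
    r=[(u,*(w[v,u]*1000).round().astype(int).tolist()) for u in us if w[v,u,2]>.06]; print(n,v,r[::2])
z=np.load('pics/scene2.npz');w=cloud('scene',z['d'],z['T'])
for v in range(196,206): print(v,[ (u,*(w[v,u]*1000).round().astype(int).tolist(),int(z['im'][v,u].mean())) for u in range(430,443,2)])
```

```text
L 160 [(419, 465, 223, 204), (421, 463, 227, 205), (423, 443, 225, 187), (425, 440, 229, 187), (427, 435, 232, 185)]
L 162 [(419, 462, 223, 195), (421, 455, 226, 191), (423, 451, 229, 190), (425, 445, 232, 186), (427, 453, 239, 197)]
L 164 [(419, 463, 225, 191), (421, 457, 227, 187), (423, 456, 232, 189), (425, 456, 237, 192), (427, 454, 241, 193)]
L 166 [(419, 457, 224, 178), (421, 459, 229, 183), (423, 459, 234, 185), (425, 457, 238, 187), (427, 456, 242, 188)]
L 168 [(420, 451, 226, 168), (422, 461, 233, 180), (424, 457, 237, 179), (426, 450, 240, 175)]
L 170 [(419, 449, 223, 157), (421, 454, 230, 165), (423, 454, 235, 169), (425, 453, 239, 171)]
L 172 [(419, 455, 226, 157), (421, 452, 231, 158), (423, 451, 235, 160), (425, 453, 240, 164)]
L 174 [(419, 455, 228, 151), (421, 453, 232, 152), (423, 455, 238, 158)]
L 176 [(419, 457, 230, 147), (421, 449, 232, 141), (423, 455, 239, 151)]
L 178 [(421, 454, 235, 140), (423, 455, 240, 145)]
L 180 []
R 160 [(455, 434, 296, 221), (457, 428, 299, 218), (459, 427, 303, 220), (461, 422, 306, 218), (463, 405, 307, 205), (465, 392, 309, 195)]
R 
[... 2311 characters left out ...]
35, 283, 64, 86), (438, 427, 286, 58, 79), (440, 390, 282, 19, 122), (442, 384, 286, 17, 126)]
203 [(430, 429, 267, 43, 5), (432, 438, 274, 57, 93), (434, 439, 279, 62, 35), (436, 432, 283, 57, 93), (438, 390, 278, 13, 120), (440, 391, 283, 17, 126), (442, 388, 287, 18, 124)]
204 [(430, 433, 269, 44, 9), (432, 431, 273, 46, 12), (434, 427, 277, 45, 9), (436, 425, 282, 46, 34), (438, 396, 280, 16, 117), (440, 394, 284, 17, 125), (442, 391, 289, 18, 124)]
205 [(430, 437, 270, 45, 18), (432, 434, 275, 46, 18), (434, 428, 278, 42, 16), (436, 428, 283, 46, 15), (438, 402, 282, 19, 116), (440, 397, 286, 17, 125), (442, 393, 290, 17, 124)]<stdin>:7: RuntimeWarning: invalid value encountered in cast
```

Depth shows the shut fingertips at about z = 57 mm, above the bar top (46 mm). The open-hand picture gives the same picture: the tips stand about 31 mm higher than the reported TCP implies, while sideways position agrees. I'll open and go down by about 33 mm, using the camera-measured offset (shut tips = TCP z + 9 mm).

>>> {"method": "move_arm", "body": {
  "deltas": "-1 0.002 0 0 0; -1 0.002 0 0 0; -1 0.002 0 0 0; -1 0.002 0 0 0; -1 0.002 0 0 0; -1 0.002 0 0 0; -1 0.002 0 0.010 0; -1 0.002 0 0.015 0"
}}

```text
t: 3.42
tcp_pos: [0.4246, 0.275, 0.0319]
ee_rot: [-0.0, -0.25, 0.968, -0.0]
contact_force: [0.4, -0.6, -0.7]
width: 0.997
gripper_force: 0.0
```

>>> {"method": "move_arm", "body": {
  "deltas": "-1 0 0 0.006 0; -1 0 0 0.012 0; -1 0 0 0.018 0; -1 0 0 0.018 0; -1 0 0 0.018 0; -1 0 0 0.018 0"
}}

```text
t: 3.92
tcp_pos: [0.4248, 0.2751, 0.0146]
ee_rot: [-0.0, -0.25, 0.968, 0.0]
contact_force: [0.1, 0.5, 0.3]
width: 1.003
gripper_force: 0.0
```

```bash
python3 go.py .4245 .275 .0145 119.2
python3 - <<'E'
from h import *
im,d=grab('scene','scene3');w=cloud('scene',d)
P=w[(w[...,2]>.026)&(w[...,2]<.09)&(np.hypot(w[...,0]-.425,w[...,1]-.276)<.075)]
dx=P[:,:2]-[.425,.275]; a=np.radians(119); s=dx@[np.cos(a),np.sin(a)]
for lo,hi in((-.07,-.02),(.02,.07)):
    q=P[(s>lo)&(s<hi)]; print(len(q),np.percentile(q[:,2],[1,5,10]).round(4),np.sort(s[(s>lo)&(s<hi)])[[2,-3]].round(3))
cv2.imwrite('pics/c3.png',cv2.resize(im[130:270,370:510,::-1],(500,500),interpolation=cv2.INTER_CUBIC))
E
```

```text
t 3.92 pos [0.4248 0.2751 0.0146] yang 118.94 tilt 0.0 F [0.1 0.5 0.3] w 1.003 g 0.0 q [ 0.44  0.26  2.02  0.    0.86 -1.64]
tool delta [0.0003 0.     0.0001] yaw -0.26
123 [0.0404 0.0434 0.0456] [-0.068 -0.042]
141 [0.0392 0.0417 0.0444] [0.038 0.067]
```

View pics/c3.png

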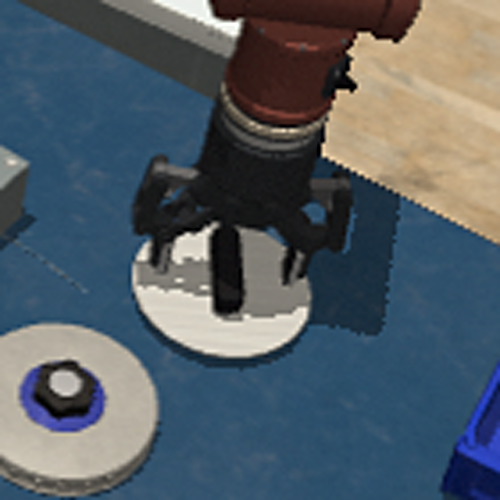

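The fingers straddle the bar (227,268) evenly, with the open tips about 39 mm up. Closing now.

>>> {"method": "move_arm", "body": {
  "deltas": "1 0 0 0 0; 1 0 0 0 0; 1 0 0 0 0; 1 0 0 0 0; 1 0 0 0 0; 1 0 0 0 0; 1 0 0 0 0; 1 0 0 0 0",
  "newtons": 60
}}

```text
t: 4.63
tcp_pos: [0.4252, 0.2753, 0.0151]
ee_rot: [0.0, -0.25, 0.968, 0.0]
contact_force: [0.2, 0.4, 2.2]
width: 0.247
gripper_force: 59.5
```

```bash
python3 go.py .4245 .275 .0145 119.2
```

```text
t 4.63 pos [0.4252 0.2753 0.0151] yang 118.94 tilt 0.05 F [0.2 0.4 2.2] w 0.247 g 59.5 q [ 0.44  0.26  2.02  0.    0.86 -1.64]
tool delta [0.0007 0.0001 0.0006] yaw -0.26
```

Gripped, at a width of 21 mm and 60 N. Lifting.

>>> {"method": "move_arm", "body": {
  "deltas": "1 0 0 -0.01 0; 1 0 0 -0.03 0; 1 0 0 -0.06 0; 1 0 0 -0.09 0; 1 0 0 -0.12 0; 1 0 0 -0.14 0; 1 0 0 -0.14 0; 1 0 0 -0.14 0"
}}

```text
t: 5.3
tcp_pos: [0.4252, 0.2752, 0.1556]
ee_rot: [0.001, -0.25, 0.968, 0.0]
contact_force: [-1.0, -0.8, -3.5]
width: 0.246
gripper_force: 59.0
```

```bash
python3 go.py .518 .0203 .155 119.2
```

```text
t 5.3 pos [0.4252 0.2752 0.1556] yang 118.95 tilt 0.13 F [-1.  -0.8 -3.5] w 0.246 g 59.0 q [ 0.44  0.04  1.95 -0.    1.15 -1.64]
tool delta [ 0.0422 -0.268   0.0006] yaw -0.25
```

>>> {"method": "move_arm", "body": {
  "deltas": "1 0.003 -0.02 0 0; 1 0.008 -0.054 0 0; 1 0.0145 -0.092 0 0; 1 0.0205 -0.130 0 0; 1 0.0265 -0.168 0 0; 1 0.0325 -0.206 0 0; 1 0.038 -0.242 0 0; 1 0.042 -0.268 0 0"
}}

```text
t: 5.97
tcp_pos: [0.516, 0.0174, 0.1515]
ee_rot: [-0.003, -0.249, 0.968, 0.0]
contact_force: [0.3, 0.3, -1.6]
width: 0.244
gripper_force: 59.2
```

>>> {"method": "move_arm", "body": {
  "deltas": "1 0 0 0 0; 1 0 0 0 0; 1 0 0 0 0; 1 0 0 0 0; 1 0 0 0 0"
}}

```text
t: 6.38
tcp_pos: [0.5166, 0.0215, 0.1537]
ee_rot: [-0.001, -0.251, 0.968, 0.0]
contact_force: [-0.1, -0.4, -3.1]
width: 0.242
gripper_force: 59.4
```

```bash
python3 go.py .518 .0203 .155 119.2
python3 - <<'E'
from h import *
from scipy.optimize import least_squares
for n in('scene','top'):
    im,d=grab(n,n+'4');w=cloud(n,d);I=im.astype(int)
    m=(w[...,2]>.145)&(w[...,2]<.17)&(np.hypot(w[...,0]-.518,w[...,1]-.02)<.08)&(I.min(-1)>100)
    p=w[m]; A=np.c_[p[:,:2],np.ones(len(p))];c,*_=np.linalg.lstsq(A,p[:,2],rcond=None)
    h=cv2.convexHull((p[:,:2]*1e4).astype(np.float32))[:,0]/1e4
    r=least_squares(lambda a:np.hypot(h[:,0]-a[0],h[:,1]-a[1])-.0655,[.518,.02],loss='soft_l1',f_scale=.002).x
    print(n,len(p),'z',np.median(p[:,2]).round(4),'slope',c[:2].round(3),'centre',r.round(4),'std',np.std(np.hypot(*(h-r).T)).round(4))
cv2.imwrite('pics/c4.png',cv2.resize(np.load('pics/scene4.npz')['im'][60:240,230:430,::-1],None,fx=3,fy=3,interpolation=cv2.INTER_CUBIC))
E
```

```text
t 6.38 pos [0.5166 0.0215 0.1537] yang 119.04 tilt 0.12 F [-0.1 -0.4 -3.1] w 0.242 g 59.4 q [-0.09  0.06  1.93  0.    1.15 -2.17]
tool delta [-0.0007 -0.0017 -0.0013] yaw -0.16
scene 1050 z 0.1567 slope [-0.002 -0.   ] centre [0.5181 0.0192] std 0.0008
top 248 z 0.1562 slope [0.004 0.007] centre [0.517  0.0199] std 0.0024
```

View pics/c4.png

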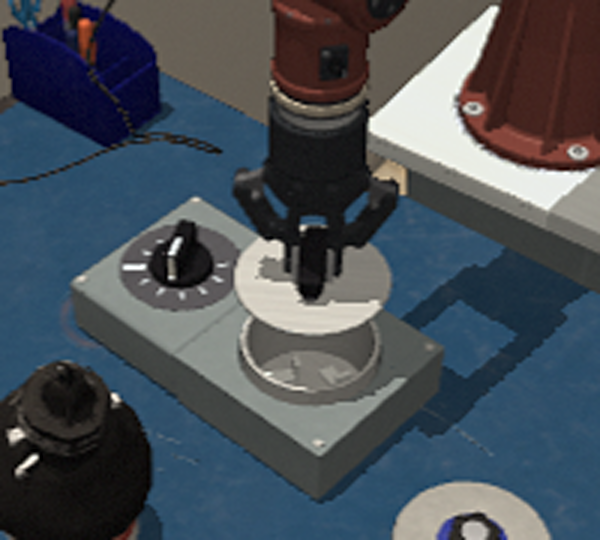

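The lid hangs level, with its centre within about 1 mm of the rim's centre in both views. Lowering gently.

>>> {"method": "move_arm", "body": {
  "deltas": "1 -0.001 -0.001 0.008 0; 1 -0.001 -0.001 0.018 0; 1 -0.001 -0.001 0.030 0; 1 -0.001 -0.001 0.042 0; 1 -0.001 -0.001 0.052 0; 1 -0.001 -0.001 0.059 0; 1 -0.001 -0.001 0.062 0; 1 -0.001 -0.001 0.062 0"
}}

```text
t: 7.15
tcp_pos: [0.518, 0.0198, 0.0912]
ee_rot: [-0.001, -0.25, 0.968, 0.0]
contact_force: [-0.5, -0.0, -2.2]
width: 0.247
gripper_force: 59.4
```

```bash
python3 go.py .5175 .021 .084 119.2
```

```text
t 7.15 pos [0.518  0.0198 0.0912] yang 118.93 tilt 0.15 F [-0.5 -0.  -2.2] w 0.247 g 59.4 q [-0.1   0.15  1.96 -0.    1.03 -2.17]
tool delta [-0.0001  0.0013  0.0072] yaw -0.27
```

>>> {"method": "move_arm", "body": {
  "deltas": "1 0 0.0005 0.002 0; 1 0 0.0005 0.004 0; 1 0 0.0005 0.005 0; 1 0 0.0005 0.006 0; 1 0 0.0005 0.007 0; 1 0 0.0005 0.007 0; 1 0 0.0005 0.007 0"
}}

```text
t: 7.73
tcp_pos: [0.5184, 0.0206, 0.0856]
ee_rot: [-0.0, -0.25, 0.968, 0.0]
contact_force: [-1.5, 0.9, -1.4]
width: 0.246
gripper_force: 59.6
```

```bash
python3 go.py .518 .0203 .083 119.2
```

```text
t 7.73 pos [0.5184 0.0206 0.0856] yang 118.95 tilt 0.05 F [-1.5  0.9 -1.4] w 0.246 g 59.6 q [-0.1   0.16  1.97  0.    1.01 -2.17]
tool delta [ 0.0005 -0.      0.0026] yaw -0.25
```

>>> {"method": "move_arm", "body": {
  "deltas": "1 0 0 0.001 0; 1 0 0 0.0015 0; 1 0 0 0.002 0; 1 0 0 0.002 0; 1 0 0 0.002 0"
}}

```text
t: 8.15
tcp_pos: [0.5183, 0.0205, 0.0841]
ee_rot: [-0.001, -0.25, 0.968, 0.0]
contact_force: [-4.4, 2.2, 4.9]
width: 0.244
gripper_force: 60.3
```

```bash
python3 go.py .518 .0203 .083 119.2
```

```text
t 8.15 pos [0.5183 0.0205 0.0841] yang 118.95 tilt 0.09 F [-4.4  2.2  4.9] w 0.244 g 60.3 q [-0.1   0.17  1.97  0.    1.01 -2.17]
tool delta [ 0.0003 -0.      0.0011] yaw -0.25
```

The lid touched at the expected height (+7 N). Releasing.

>>> {"method": "move_arm", "body": {
  "deltas": "0.4 0 0 0 0; 0.3 0 0 0 0; 0.2 0 0 0 0; 0 0 0 0 0; -0.3 0 0 0 0; -0.6 0 0 0 0; -1 0 0 0 0; -1 0 0 0 0"
}}

```text
t: 8.82
tcp_pos: [0.5188, 0.0202, 0.0837]
ee_rot: [0.0, -0.25, 0.968, -0.0]
contact_force: [-0.0, -0.2, -0.1]
width: 0.994
gripper_force: 0.0
```

>>> {"method": "move_arm", "body": {
  "deltas": "-1 0 0 0 0; -1 0 0 0 0; -1 0 0 -0.01 0; -1 0 0 -0.03 0; -1 0 0 -0.06 0; -1 0 0 -0.09 0; -1 0 0 -0.11 0; -1 0 0 -0.11 0"
}}

```text
t: 9.48
tcp_pos: [0.5229, 0.0199, 0.2006]
ee_rot: [0.006, -0.25, 0.968, -0.002]
contact_force: [0.2, 0.3, 0.2]
width: 0.997
gripper_force: 0.0
```

```bash
python3 go.py .4985 -.1365 .19 110.3
cat > chk.py <<'E'
from h import *
from scipy.optimize import least_squares
import sys
tag=sys.argv[1]
for n in('scene','top'):
    im,d=grab(n,n+tag);w=cloud(n,d);I=im.astype(int)
    m=(w[...,2]>.075)&(w[...,2]<.098)&(np.hypot(w[...,0]-.518,w[...,1]-.02)<.075)&(I.min(-1)>100)
    p=w[m]
    if len(p)>30:
        c,*_=np.linalg.lstsq(np.c_[p[:,:2],np.ones(len(p))],p[:,2],rcond=None)
        h=cv2.convexHull((p[:,:2]*1e4).astype(np.float32))[:,0]/1e4
        r=least_squares(lambda a:np.hypot(h[:,0]-a[0],h[:,1]-a[1])-.0655,[.518,.02],loss='soft_l1',f_scale=.002).x
        print(n,len(p),'top z',np.median(p[:,2]).round(4),'slope',c[:2].round(3),'centre',r.round(4))
    m=(w[...,2]>.094)&(w[...,2]<.112)&(np.hypot(w[...,0]-.4985,w[...,1]+.1365)<.033); p=w[m]
    if len(p)>20:
        e=np.linalg.eigh(np.cov(p[:,:2].T))[1][:,1]; print(n,'dial bar',len(p),p.mean(0).round(4),np.degrees(np.arctan2(e[1],e[0])).round(1))
E
python3 chk.py 5
```

```text
t 9.48 pos [0.5229 0.0199 0.2006] yang 118.95 tilt 0.68 F [0.2 0.3 0.2] w 0.997 g 0.0 q [-0.1   0.02  1.88 -0.    1.23 -2.17]
tool delta [ 0.0972 -0.125   0.0105] yaw 8.65
scene 1232 top z 0.0872 slope [ 0.002 -0.003] centre [0.5186 0.018 ]
scene dial bar 104 [ 0.5013 -0.1372  0.101 ] -159.1
top 127 top z 0.086 slope [-0.003 -0.016] centre [0.5182 0.0175]
top dial bar 121 [ 0.4977 -0.1348  0.1004] -159.7
```

The lid sits level, with its plate top at 87 mm, centred within about 2 mm and let go. Next, over to the dial.

>>> {"method": "move_arm", "body": {
  "deltas": "-1 0.012 -0.016 0 2; -1 0.035 -0.045 0 4; -1 0.06 -0.077 0.01 6; -1 0.085 -0.108 0.02 8.6; -1 0.097 -0.125 0.03 8.6; -1 0.097 -0.125 0.045 8.6; -1 0.097 -0.125 0.05 8.6; -1 0.097 -0.125 0.05 8.6"
}}

```text
t: 10.25
tcp_pos: [0.4916, -0.1351, 0.1403]
ee_rot: [-0.003, -0.176, 0.984, 0.002]
contact_force: [0.3, 0.0, 0.3]
width: 0.999
gripper_force: 0.0
```

>>> {"method": "move_arm", "body": {
  "deltas": "-1 0 0 0 0; -1 0 0 0 0; -1 0 0 0 0"
}}

```text
t: 10.5
tcp_pos: [0.4951, -0.1355, 0.1445]
ee_rot: [0.001, -0.177, 0.984, -0.0]
contact_force: [0.7, -0.6, 0.1]
width: 0.999
gripper_force: 0.0
```

```bash
python3 go.py .4985 -.1365 .071 110.5
```

```text
t 10.5 pos [ 0.4951 -0.1355  0.1445] yang 110.42 tilt 0.07 F [ 0.7 -0.6  0.1] w 0.999 g 0.0 q [-0.4   0.07  1.95  0.    1.13 -2.33]
tool delta [-0.0028 -0.002   0.0735] yaw -0.08
```

>>> {"method": "move_arm", "body": {
  "deltas": "-1 -0.003 -0.002 0.02 0; -1 -0.003 -0.002 0.04 0; -1 -0.003 -0.002 0.055 0; -1 -0.003 -0.002 0.065 0; -1 -0.003 -0.002 0.072 0; -1 -0.003 -0.002 0.072 0; -1 -0.003 -0.002 0.072 0; -1 -0.003 -0.002 0.072 0"
}}

```text
t: 11.17
tcp_pos: [0.4989, -0.1372, 0.0728]
ee_rot: [0.001, -0.177, 0.984, -0.001]
contact_force: [-1.2, -0.1, -0.4]
width: 0.999
gripper_force: 0.0
```

```bash
python3 go.py .4985 -.1365 .071 110.5;python3 - <<'E'
from h import *
im,d=grab('scene','scene6')
cv2.imwrite('pics/c6.png',cv2.resize(im[60:220,220:400,::-1],None,fx=3,fy=3,interpolation=cv2.INTER_CUBIC))
E
```

```text
t 11.17 pos [ 0.4989 -0.1372  0.0728] yang 110.36 tilt 0.12 F [-1.2 -0.1 -0.4] w 0.999 g 0.0 q [-0.4   0.18  1.98 -0.    0.98 -2.33]
tool delta [0.0001 0.0008 0.0018] yaw -0.14
```

View pics/c6.png

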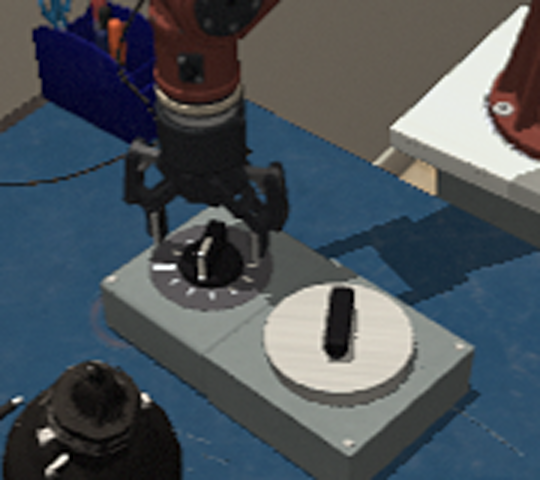

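The crop shows the lid seated (340,340) and the open fingers astride the dial's bar (210,252). Closing with a light grip.

>>> {"method": "move_arm", "body": {
  "deltas": "1 0 0 0 0; 1 0 0 0 0; 1 0 0 0 0; 1 0 0 0 0; 1 0 0 0 0; 1 0 0 0 0; 1 0 0 0 0; 1 0 0 0 0",
  "newtons": 30
}}

```text
t: 11.88
tcp_pos: [0.4979, -0.137, 0.0719]
ee_rot: [-0.0, -0.177, 0.984, -0.0]
contact_force: [-1.2, 0.2, 0.9]
width: 0.201
gripper_force: 32.3
```

```bash
python3 go.py .4985 -.1365 .071 37.9
```

```text
t 11.88 pos [ 0.4979 -0.137   0.0719] yang 110.34 tilt 0.0 F [-1.2  0.2  0.9] w 0.201 g 32.3 q [-0.4   0.18  1.98 -0.    0.98 -2.33]
tool delta [-0.0007  0.0002  0.0009] yaw 72.44
```

Gripped. Turning +72° in steps of 5°.

>>> {"method": "move_arm", "body": {
  "deltas": "1 0 0 0 5; 1 0 0 0 10; 1 0 0 0 15; 1 0 0 0 20; 1 0 0 0 25; 1 0 0 0 30; 1 0 0 0 35; 1 0 0 0 40"
}}

```text
t: 12.55
tcp_pos: [0.4979, -0.1378, 0.0719]
ee_rot: [0.0, 0.172, 0.985, -0.001]
contact_force: [-1.3, -2.6, 0.9]
width: 0.203
gripper_force: 32.1
```

>>> {"method": "move_arm", "body": {
  "deltas": "1 0 0 0 5; 1 0 0 0 10; 1 0 0 0 15; 1 0 0 0 20; 1 0 0 0 25; 1 0 0 0 29; 1 0 0 0 32.4; 1 0 0 0 32.4"
}}

```text
t: 13.22
tcp_pos: [0.4975, -0.1384, 0.0719]
ee_rot: [0.0, 0.439, 0.898, -0.001]
contact_force: [-2.8, -4.7, 1.7]
width: 0.204
gripper_force: 32.4
```

>>> {"method": "move_arm", "body": {
  "deltas": "1 0 0 0 0; 1 0 0 0 0; 1 0 0 0 0"
}}

```text
t: 13.47
tcp_pos: [0.4975, -0.1384, 0.0719]
ee_rot: [0.0, 0.438, 0.899, -0.001]
contact_force: [-2.6, -5.5, 2.0]
width: 0.202
gripper_force: 32.4
```

```bash
python3 go.py .4985 -.1365 .071 37.9
```

```text
t 13.47 pos [ 0.4975 -0.1384  0.0719] yang 38.04 tilt 0.17 F [-2.6 -5.5  2. ] w 0.202 g 32.4 q [-0.41  0.18  1.98 -0.    0.98 -1.07]
tool delta [0.0009 0.002  0.0009] yaw 0.14
```

Release, rise and check.

>>> {"method": "move_arm", "body": {
  "deltas": "0.4 0 0 0 0; 0 0 0 0 0; -1 0 0 0 0; -1 0 0 0 0; -1 0 0 0 0; -1 0 0 0 0; -1 0 0 0 0; -1 0 0 0 0"
}}

```text
t: 14.13
tcp_pos: [0.498, -0.1368, 0.0717]
ee_rot: [0.0, 0.439, 0.899, 0.0]
contact_force: [0.0, 0.7, -0.0]
width: 1.001
gripper_force: 0.0
```

>>> {"method": "move_arm", "body": {
  "deltas": "-1 0 0 -0.02 0; -1 0 0 -0.05 0; -1 0 0 -0.09 0; -1 0 0 -0.13 0; -1 -0.03 0 -0.15 0; -1 -0.03 0 -0.15 0; -1 -0.03 0 -0.15 0; -1 -0.03 0 -0.15 0"
}}

```text
t: 14.8
tcp_pos: [0.5155, -0.1601, 0.2206]
ee_rot: [-0.001, 0.439, 0.899, 0.0]
contact_force: [-1.1, 0.5, -0.5]
width: 1.003
gripper_force: 0.0
```

```bash
python3 go.py .4985 -.1365 .071 37.9; python3 chk.py 7
python3 - <<'E'
import cv2
a=cv2.imread('pics/scene7.png')[100:220,235:395];cv2.imwrite('pics/c7.png',cv2.resize(a,None,fx=5,fy=5,interpolation=cv2.INTER_CUBIC))
E
```

```text
t 14.8 pos [ 0.5155 -0.1601  0.2206] yang 37.92 tilt 0.14 F [-1.1  0.5 -0.5] w 1.003 g 0.0 q [-0.43  0.04  1.82  0.    1.28 -1.09]
tool delta [0.0287 0.0012 0.1496] yaw 0.02
scene 1222 top z 0.0871 slope [ 0.    -0.001] centre [0.5189 0.0178]
scene dial bar 117 [ 0.5005 -0.1372  0.101 ] 131.4
top 1468 top z 0.0862 slope [-0.001  0.003] centre [0.5187 0.0197]
top dial bar 117 [ 0.4977 -0.1348  0.1008] 127.3
```

View pics/c7.png

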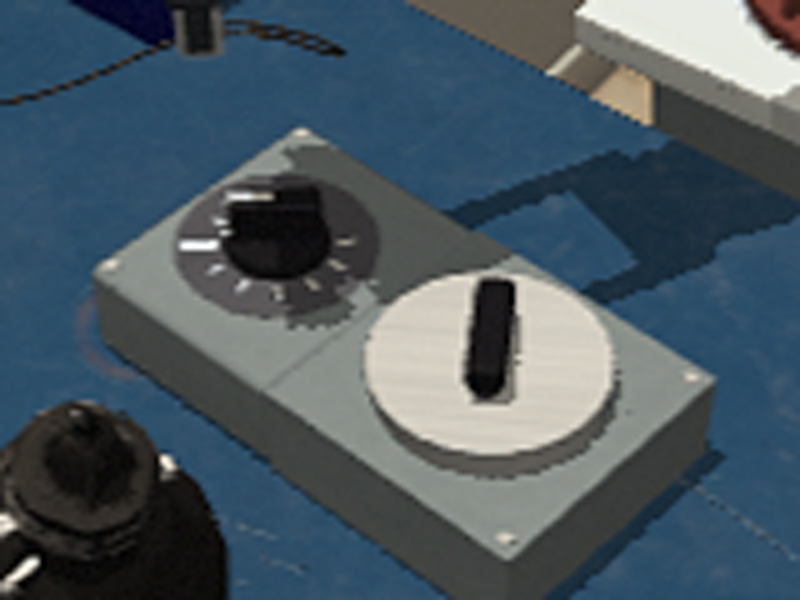

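The pointer line (crop 250,195) lies parallel to the long mark (198,245). I'll check the mark's bearing numerically.

Run:
```python
from h import *
for n in('scene','top'):
    im,d=grab(n,n+'8');w=cloud(n,d);g=im.min(-1);c=np.array([.4985,-.1365])
    r=np.hypot(w[...,0]-c[0],w[...,1]-c[1])
    for nm,m in(('mark',(r>.031)&(r<.058)&(w[...,2]<.076)&(w[...,2]>.05)&(g>110)),('line',(r<.034)&(w[...,2]>.09)&(g>90))):
        k,l,st,ce=cv2.connectedComponentsWithStats(m.astype(np.uint8))
        for i in range(1,k):
            if st[i,4]>=4:
                p=w[l==i].mean(0); print(n,nm,st[i,4],p.round(4),'bearing',np.degrees(np.arctan2(*(p[:2]-c)[::-1])).round(1))
    p=w[(w[...,2]>.094)&(w[...,2]<.112)&(r<.033)];print(n,'bar rect',[np.round(x,1) for x in cv2.minAreaRect((p[:,:2]*1000).astype(np.float32))])
```

```text
scene mark 5 [ 0.5024 -0.1788  0.0673] bearing -84.7
scene mark 18 [ 0.5243 -0.1748  0.0673] bearing -56.0
scene mark 6 [ 0.534  -0.1546  0.067 ] bearing -27.0
scene mark 6 [ 0.5357 -0.1338  0.0673] bearing 4.1
scene mark 5 [ 0.5291 -0.1146  0.0685] bearing 35.7
scene mark 5 [ 0.5513 -0.1148  0.0656] bearing 22.4
scene mark 4 [ 0.5436 -0.1035  0.0655] bearing 36.2
scene line 14 [ 0.5084 -0.1542  0.1033] bearing -60.9
scene bar rect [array([ 499.5, -139. ]), array([22.2, 50.2]), np.float64(39.3)]
top mark 173 [ 0.5387 -0.1331  0.0655] bearing 4.8
top mark 13 [ 0.5022 -0.082   0.0645] bearing 86.1
top line 32 [ 0.5065 -0.1484  0.1012] bearing -56.0
top bar rect [array([ 498. , -135.1]), array([18.1, 52.7]), np.float64(36.7)]
```

With the dial's centre corrected in the scene view, the mark's bearing is about -52.7°. The bar is at -49° to -53° and the gripper let go at -52°, so it's well inside the 7.4° tolerance.

```bash
python3 -c "
from rig import robot
print(robot.hand_in())"
```

```text
the job is handed in; nothing more can be done
None
```

The job is handed in, with no verdict shown: the lid sits level on the tub's rim, about 2 mm off centre, the dial's pointer is within about 4° of the long mark (tolerance 7.4°), the gripper is clear, and the reel and mug were not touched.

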